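Lower the telescoping bench lamp by one hole

TASK

Lower the bench lamp to the next hole of its stand: squeeze in the sprung button on the lamp's outer tube, slide the tube down and let the button spring back out as the latch pin clicks into the very next hole below, no further. Go gently: never force the tube against a latched pin. Leave the phone, screw tin, flux bottle and cutter where they are, and let go of the lamp.

Things in the scene. Friction and masses are not known exactly. Their poses are not given: they have to be found in the camera images.
- lamp_stand: Fixed lamp stand: dark steel base plate 110x100x12 mm and an upright square inner tube (20 mm, top hidden in the outer tube, 165 mm above the origin) with a perforated steel strip. Origin: centre of the base's underside, on a 3 mm work mat; z up along the tube, the button side is -x, the lamp arm points to +y. The strip's height differs from stand to stand by some millimetres and is not measured; the holes (7.6 mm high, pin 6 mm) show below the outer tube
- lamp_tube (a joint): How far the grey square outer tube (34x34 mm, 110 mm long, black cap 36x36 mm, closed flat top) has slid down the inner tube, m. About 0 at the start, latched in its upper hole; the next hole below is reached somewhere between 0.027 and 0.046, the one after it 0.030 further. It stays where it is left (about 7 N of friction, it weighs 0.3 to 0.5 kg), so when unlatched about 3 to 5 N of push moves it down. A pin in a hole stops it rigidly
- lamp_button (a joint): How far the sprung button is pressed in, m: 0 fully out (pin in a hole), 0.006 fully pressed. At 0.004 or more the pin is clear of the hole; between holes, let go, the pin rides on the strip and the button stands at about 0.004, and it springs back to 0 when the pin clicks into a hole. Takes 4 N to start and about 8 N fully in
- button_axis (a point): Point on the axis of the outer tube at the height of the button's middle, 28 mm below the cap's top; it moves with the tube. Its x axis points from the button through the tube: the unpressed button's face (18 mm wide, 24 mm high, black, ribbed) lies at x = -26 mm, the tube's flat back face at x = +17 mm. The tube's flat sides go on for 82 mm below this point, to a foot rim 1 to 2 mm proud; lamp arm and lamp head lie to +y
- cap_top (a point): Centre of the flat top of the black cap (36x36 mm); moves down with the tube
- lamp_head (a point): Underside centre of the grey round lamp head (72 mm across, 18 mm high) on its arm, 112 mm to the +y side of the tube's axis; moves with the tube
- phone: Loose black phone 148x72x9 mm lying under the lamp head; origin at the centre of its underside. Leave alone
- screw_tin: Loose grey round tin, 54 mm across, 14 mm high; origin at the centre of its underside. Leave alone
- flux_bottle: Loose small white bottle with a needle tip, 33 mm across, 110 mm high; origin at the centre of its underside. Leave alone
- flush_cutter: Loose cutter with red handles, 55x116x12 mm; origin at the centre of its underside. Leave alone

How it is judged:
By the outcome, as a careful person would: the job done as asked, in the order asked, and still so for the second after the job is handed in, with the robot touching nothing.
It also fails if it takes over 42 s, if anything falls off the work surface, if the arm or the gripper's body presses on something with over 40 N, if the wrist force passes 120 N, or if a joint passes its speed limit or range.

ROBOT

A 6-joint arm with a two-finger parallel gripper is mounted at the origin on a cart in front of the work surface, level with it; the furniture and walls round the work are solid. World frame = base frame: x ahead of the robot, y to its left, z up, the work surface at z = 0. Lengths are in m, angles in rad, forces in N, time in s.
With the tool pointing down it reaches from about 0.25 to 0.725 m from the base axis. Payload 4 kg.
Tool frame: the origin (TCP) lies on the centre line of the jaws, within the pads' length; the fingertips stand 17 mm ahead of it and the grasp point (between the pads) lies 2 mm behind it; z points along the fingers, y is the line along which they close (so a half turn about z gives the same grasp; the last joint's range is limited). The gripper opens to 85 mm and grips with 20 to 120 N. Pads are 22 mm wide; open, the fingers measure 114 mm over their backs; the gripper's body (76 mm by 85 mm) begins 54 mm behind the grasp point. The pads swing forward as they close: fully open they stand 13 mm farther back than shut.
Start: joints at [-1.134, 0.241, 0.005, 1.335, 0, 1.571], TCP at [0.212, -0.453, 0.248] pointing down, gripper open.
Joint ranges: [-2.72, 2.72], [-1.05, 1.87], [-1.09, 1.28], [-1.99, 2.15], [-1.42, 1.44], [-3.14, 3.14]. Speed limits (rad/s): [2.79, 2.79, 3.14, 3.14, 3.14, 3.14].

INTERFACE

Orientations are given as a unit quaternion [x, y, z, w].
In Python, from workcell import get_obs, imaging, order gives the robot as it stands.
- The arm moves only by the tool apply_moves, never from a script. Its argument "targets" is a list that holds one entry, the list of rows, each a list of 5 numbers: the shift along the world's x, y, z in units of 40 mm (1.0 is 40 mm), then the turn about the world's z in degrees, then the gripper command: -1 is shut, 1 is fully open, values between are in proportion. In form: [[[dx, dy, dz, turn, fingers], ...]]. A call has 1 to 8 rows; each row shifts and turns the commanded pose from where the row before left it; what a row does not reach is not made up. A row lasts 1/12 s, in which the tool goes at most 41.7 mm and 7.16 degrees, less where a joint would pass 70% of its speed; a pose out of reach is approached as far as the arm can. A call is refused whole if a number of a shift passes 1 or a number of a turn 7.16, either way. A call with a gripper value outside its range is refused whole. The fingers move at their own pace and stop on an object; the grip force is fixed at half the most. Time passes only in rows, so rows that do not move let the fingers close. It gives the time, the measured TCP pose, the force, the opening and the grip force at its end, in the units of the state.
- get_obs(): the state, without advancing time (a new reading comes with each control period).
- imaging.camera(name): name is "scene" or "top"; returns (picture, depth): 400x640x3 uint8, blue, green, red; 400x640 float32, m along the optical axis (not along the pixel's ray), 0 where there is no reading.
- imaging.get_calibration(name): a dict with "camera_matrix" (3x3 intrinsics, pixels), "eye" and "rotation" of the camera in the world. Camera axes: x right, y down, z forward; pixel columns grow to the right and rows downward; lengths in m; the calibration is good to about 2 mm. A picture is of the moment at which its call begins. get_calibration takes no time and is no camera call.
- order.job_done(): hands the job in; it is judged then, once.
The state is a dict: "clock": time; "joint_pos": joint angles; "joint_vel": joint speeds; "tau": joint torques, N m; "eef_pos": TCP position; "tool_rot": TCP orientation; "ft_force": force on the tool from outside, world axes, zero at the start; "ft_torque": the same for the moment, N m; "grip_width": finger opening in m; "grasp_force": force on a finger pad.
Only numpy, scipy, OpenCV 4.12 (cv2) and the standard library are available. Lean on these libraries where they do the work, as an engineer would, in place of code of your own. Each camera call takes 0.05 s, during which the arm holds its last target. There are 200 camera calls.

## Working session

There is one attempt and no reset: what is moved stays moved. The work goes in short steps, Python scripts to look and compute and a tool call to move; the robot and the scene stay as the last step left them, time stands still between calls to the robot, and variables do not carry over. Pictures are saved under pics/ and viewed, at most 10 in all, crops included, and the job is handed in when it is done.

Besides the shell and the picture viewer there is one more tool, called after ">>>" by a JSON object that holds its "name" and its "arguments". apply_moves: Moves the arm, as the interface text tells. Its arguments: {"type":"object","properties":{"targets":{"type":"array","items":{"type":"array","items":{"type":"array","items":{"type":"number"}}}}},"required":["targets"]}

```bash
mkdir -p pics
cat > h.py <<'E'
import numpy as np,cv2
from workcell import get_obs,imaging,order
def cam(n):
    p,d=imaging.camera(n);c=imaging.get_calibration(n)
    K=np.array(c["camera_matrix"]);R=np.array(c["rotation"]);e=np.array(c["eye"])
    v,u=np.mgrid[0:400,0:640]
    P=np.stack([(u-K[0,2])/K[0,0]*d,(v-K[1,2])/K[1,1]*d,d],-1)@R.T+e
    P[d==0]=np.nan
    return p,d,P
E
python3 - <<'E'
from h import *
for n in("scene","top"):
    p,d,P=cam(n);cv2.imwrite(f"pics/{n}0.png",p);np.save(f"{n}0.npy",P)
    c=imaging.get_calibration(n);print(n,c)
print(get_obs())
E
```

```text
Traceback (most recent call last):
  File "h.py", line 7, in cam
    P=np.stack([(u-K[0,2])/K[0,0]*d,(v-K[1,2])/K[1,1]*d,d],-1)@R.T+e
      ~~~~~~~~~~~~~~~~~~~~~~~~~~~~~~~~~~~~~~~~~~~~~~~~~~~~~~~~^~~~
ValueError: matmul: Input operand 1 has a mismatch in its core dimension 0, with gufunc signature (n?,k),(k,m?)->(n?,m?) (size 4 is different from 3)
```

Rotation is a quaternion.

```bash
sed -i 's/R=np.array(c\["rotation"\])/R=Rotation.from_quat(c["rotation"]).as_matrix()/; 1a from scipy.spatial.transform import Rotation' h.py
python3 - <<'E'
from h import *
for n in("scene","top"):
    p,d,P=cam(n);cv2.imwrite(f"pics/{n}0.png",p);np.save(f"{n}0.npy",P)
    c=imaging.get_calibration(n);print(n,c)
print(get_obs())
E
```

```text
scene {'camera_matrix': array([[495.35576311,   0.        , 313.41651025],
       [  0.        , 495.35576311, 203.74532696],
       [  0.        ,   0.        ,   1.        ]]), 'eye': array([-0.21336064,  0.78452887,  1.19788589]), 'rotation': array([-0.34909905,  0.85286596, -0.35725486,  0.1520476 ])}
top {'camera_matrix': array([[462.22808546,   0.        , 323.1771055 ],
       [  0.        , 462.22808546, 199.17553703],
       [  0.        ,   0.        ,   1.        ]]), 'eye': array([0.23348661, 0.04908031, 1.57468797]), 'rotation': array([ 0.72140511, -0.68393618,  0.07572559, -0.07792049])}
{'clock': 0.15, 'joint_pos': array([-1.13396932e+00,  2.41226044e-01,  4.01557393e-03,  1.33519816e+00,
        2.13241780e-05,  1.57078742e+00]), 'joint_vel': array([-0.00110921, -0.00389196,  0.00467518, -0.00082018, -0.00071365,
       -0.00121356]), 'tau': array([-8.93147226e-04, -3.72634327e+01,  2.52638894e+01,  1.23596663e-02,
       -8.45566092e-05, -1.96197840e-05]), 'eef_pos': array([ 0.21134428, -0.45263008,  0.24761746]), 'tool_rot': array([ 9.76241161e-01,  2.16685360e-01, -1.64265297e-04, -7.89309448e-04]), 'ft_force': array([-0.32110478,  0.26695189,  1.00698714]), 'ft_torque': array([-0.04066807,  0.03072035, -0.01493429]), 'grasp_force': 0.0, 'grip_width': 0.08529153804311128}
```

View pics/scene0.png

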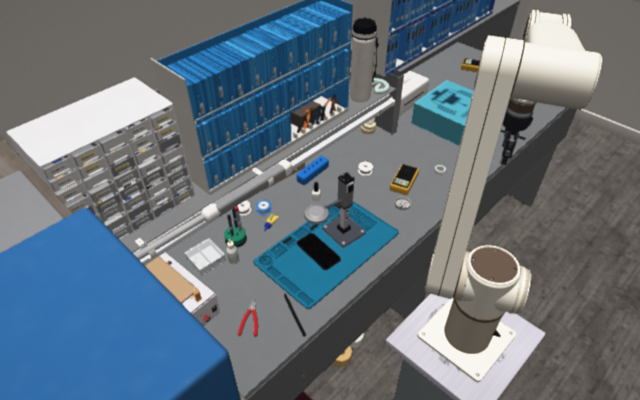

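View pics/top0.png

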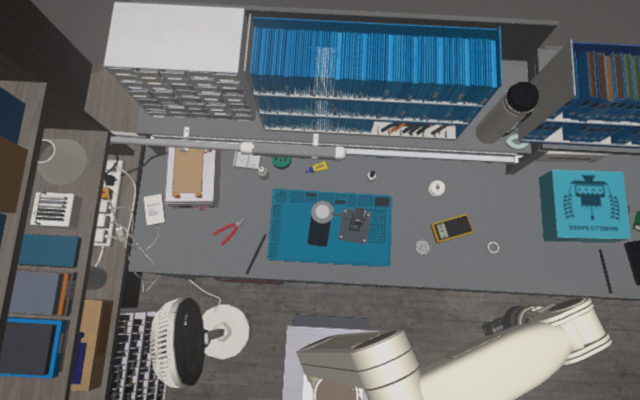

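The lamp's cap is near (346,178) in scene, its head near (316,213), and the phone near (318,250). In top, the tube is near (357,220) and the head near (321,211). I'll zoom in on both and measure.

Run:
```python
from h import *
a=cv2.imread("pics/scene0.png")[160:260,280:400];b=cv2.imread("pics/top0.png")[190:260,290:390]
a=cv2.resize(a,None,fx=5,fy=5,interpolation=cv2.INTER_CUBIC)[:500,:600];b=cv2.resize(b,(800,560),interpolation=cv2.INTER_CUBIC)
cv2.imwrite("pics/a.png",a);cv2.imwrite("pics/b.png",b)
for n,(r0,r1,c0,c1) in dict(scene=(160,262,280,400),top=(190,260,290,390)).items():
    P=np.load(n+"0.npy")[r0:r1,c0:c1].reshape(-1,3);P=P[~np.isnan(P[:,0])]
    h=np.histogram(P[:,2],bins=np.arange(-.02,.3,.01));print(n,list(zip(h[1].round(2),h[0])))
    for lo,hi in((.14,.26),):
        m=P[(P[:,2]>lo)&(P[:,2]<hi)];print(m.min(0),m.max(0),m.mean(0))
```

```text
scene [(np.float64(-0.02), np.int64(5)), (np.float64(-0.01), np.int64(304)), (np.float64(0.0), np.int64(6683)), (np.float64(0.01), np.int64(2684)), (np.float64(0.02), np.int64(515)), (np.float64(0.03), np.int64(299)), (np.float64(0.04), np.int64(265)), (np.float64(0.05), np.int64(72)), (np.float64(0.06), np.int64(30)), (np.float64(0.07), np.int64(32)), (np.float64(0.08), np.int64(22)), (np.float64(0.09), np.int64(16)), (np.float64(0.1), np.int64(19)), (np.float64(0.11), np.int64(21)), (np.float64(0.12), np.int64(5)), (np.float64(0.13), np.int64(25)), (np.float64(0.14), np.int64(32)), (np.float64(0.15), np.int64(64)), (np.float64(0.16), np.int64(247)), (np.float64(0.17), np.int64(265)), (np.float64(0.18), np.int64(88)), (np.float64(0.19), np.int64(58)), (np.float64(0.2), np.int64(66)), (np.float64(0.21), np.int64(80)), (np.float64(0.22), np.int64(144)), (np.float64(0.23), np.int64(49)), (np.float64(0.24), np.int64(91)), (np.float64(0.25), np.int64(0)), (np.float64(0.26), np.int64(0)), (np.float64(0.27), np.int64(0)), (np.float64(0.28), np.int64(0))]
[ 0.46552222 -0.09172075  0.1400642
[... 527 characters left out ...]
4(0.11), np.int64(0)), (np.float64(0.12), np.int64(1)), (np.float64(0.13), np.int64(15)), (np.float64(0.14), np.int64(5)), (np.float64(0.15), np.int64(77)), (np.float64(0.16), np.int64(336)), (np.float64(0.17), np.int64(72)), (np.float64(0.18), np.int64(2)), (np.float64(0.19), np.int64(5)), (np.float64(0.2), np.int64(5)), (np.float64(0.21), np.int64(15)), (np.float64(0.22), np.int64(19)), (np.float64(0.23), np.int64(128)), (np.float64(0.24), np.int64(19)), (np.float64(0.25), np.int64(0)), (np.float64(0.26), np.int64(0)), (np.float64(0.27), np.int64(0)), (np.float64(0.28), np.int64(0))]
[ 0.46509455 -0.06715787  0.14050168] [0.54042262 0.09767226 0.24280855] [0.49773166 0.02289935 0.18357285]
```

View pics/a.png

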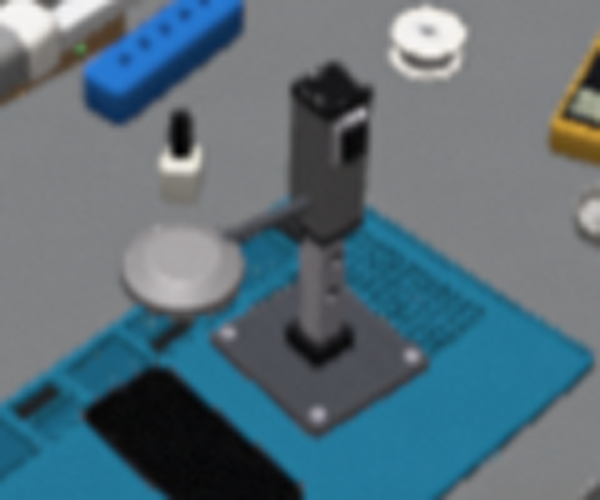

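View pics/b.png

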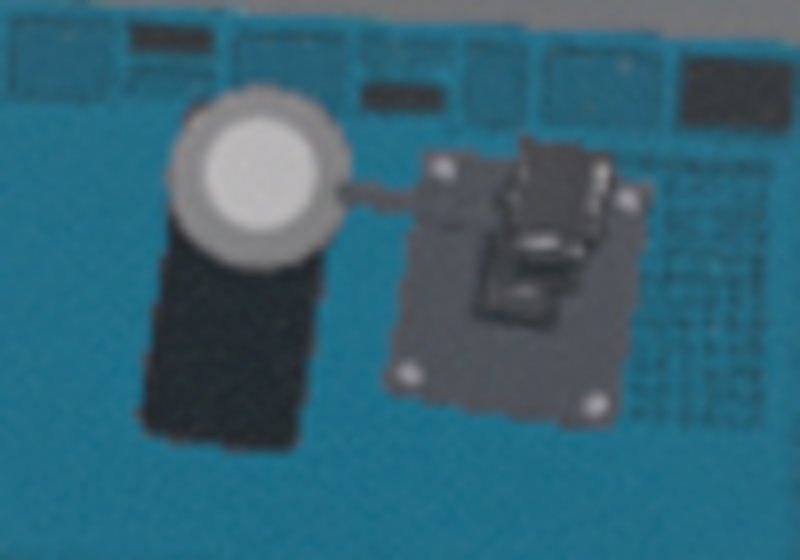

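Scene crop: tube with its button facing -x (framed black patch at crop (352,140)), holes showing on the strip below, and three base screws at (227,332), (410,355) and (317,413). Top crop: four base screws at (443,165), (628,198), (596,405) and (410,373). I'll intersect the screw rays with the base-top plane and cross-check against the cap and head.

Run:
```python
from h import *
def ray(n,uv,z):
    c=imaging.get_calibration(n);K=c["camera_matrix"];R=Rotation.from_quat(c["rotation"]).as_matrix()
    q=np.c_[np.array(uv,float),np.ones(len(uv))]@np.linalg.inv(K).T@R.T
    return c["eye"]+q*((z-c["eye"][2])/q[:,2])[:,None]
t=np.array([(443,165),(628,198),(596,405),(410,373)])/8+[290,190]-.44
s=np.array([(227,332),(410,355),(317,413)])/5+[280,160]-.4
T=ray("top",t,.016);S=ray("scene",s,.016)
print("top",T[:,:2].round(4),T.mean(0)); print("scene",S[:,:2].round(4),"centre",(S[0]+S[1])/2)
for A,B in((T[1],T[0]),(T[2],T[3]),(T[3],T[0]),(T[2],T[1])):print(np.degrees(np.arctan2(*(B-A)[1::-1])),np.linalg.norm(B-A))
for n in("top","scene"):
    P=np.load(n+"0.npy");r0,r1,c0,c1=(205,240,345,372) if n=="top" else (170,212,335,358)
    Q=P[r0:r1,c0:c1].reshape(-1,3);m=Q[(Q[:,2]>.215)&(abs(Q[:,1]+.02)<.09)]
    print(n,"cap",len(m),np.median(m,0),np.percentile(m,[5,95],axis=0).round(3).tolist())
    r0,r1,c0,c1=(195,226,308,336) if n=="top" else (203,225,302,331)
    Q=P[r0:r1,c0:c1].reshape(-1,3);m=Q[(Q[:,2]>.145)&(Q[:,2]<.19)];print("head",np.median(m,0),np.percentile(m,[2,98],axis=0).round(3).tolist())
# head circle from top outline
print("headray",ray("top",np.array([[260,178]])/8+[290,190]-.44,.165), ray("scene",np.array([[183,258]])/5+[280,160]-.4,.175))
R=Rotation.from_quat(get_obs()["tool_rot"]).as_matrix();print(R.round(3))
```

```text
top [[ 0.5434 -0.0135]
 [ 0.5332 -0.0933]
 [ 0.4434 -0.0827]
 [ 0.4528 -0.0034]] [ 0.49319061 -0.04822235  0.016     ]
scene [[ 0.5472 -0.0194]
 [ 0.4483 -0.0872]
 [ 0.4579 -0.0085]] centre [ 0.49775701 -0.05334694  0.016     ]
82.7493690402793 0.08047033801058959
83.22305285855606 0.07983513387495313
-6.38180919972166 0.09113808125834537
-6.7794355001990185 0.09047064579077224
top cap 177 [ 0.48810275 -0.04806138  0.23662116] [[0.469, -0.064, 0.219], [0.507, -0.032, 0.241]]
head [0.50292673 0.06174212 0.16534317] [[0.473, 0.029, 0.155], [0.537, 0.094, 0.173]]
scene cap 218 [ 0.48631762 -0.04271155  0.23721391] [[0.47, -0.064, 0.217], [0.51, -0.032, 0.245]]
head [0.50062874 0.06663012 0.16994001] [[0.473, 0.015, 0.157], [0.536, 0.095, 0.177]]
headray [[0.5048116  0.06317984 0.165     ]] [[0.50402009 0.06402234 0.175     ]]
[[ 0.906  0.423 -0.001]
 [ 0.423 -0.906  0.001]
 [ 0.    -0.002 -1.   ]]
```

Centre is about (0.492, -0.048), yaw about -7°, and cap top z about 0.238. The base and head estimates agree with the cap depth. Moving above it.

>>> {"name": "apply_moves", "arguments": {"targets": [[[0.5,0.72,0.45,4.16,1],[0.5,0.72,0.45,4.16,1],[0.5,0.72,0.45,4.16,1],[0.5,0.72,0.45,4.16,1],[0.5,0.72,0,4.16,1],[0.5,0.72,0,4.16,1],[0.5,0.72,0,4.16,1]]]}}

```text
clock: 0.73
eef_pos: [0.3522, -0.25, 0.3206]
tool_rot: [0.89, 0.457, 0.0, 0.0]
ft_force: [0.4, -0.2, -0.3]
grip_width: 0.085
grasp_force: 0.0
```

>>> {"name": "apply_moves", "arguments": {"targets": [[[0.5,0.72,0,4.16,1],[0.5,0.72,0,4.16,1],[0.5,0.72,0,4.16,1],[0.5,0.72,0,4.16,1],[0.5,0.72,0,4.16,1],[0.5,0.72,0,4.16,1],[0.5,0.72,0,4.16,1],[0,0,0,0,1]]]}}

```text
clock: 1.4
eef_pos: [0.4941, -0.0453, 0.3192]
tool_rot: [0.745, 0.668, 0.001, -0.001]
ft_force: [-0.3, -0.3, 0.1]
grip_width: 0.0854
grasp_force: 0.0
```

>>> {"name": "apply_moves", "arguments": {"targets": [[[-0.09,-0.06,-0.4,-0.5,1],[0,0,-0.6,0,1],[0,0,-0.6,0,1],[0,0,-0.6,0,1],[0,0,-0.6,0,0.5],[0,0,0,0,0.3],[0,0,0,0,0.3]]]}}

```text
clock: 1.98
eef_pos: [0.4866, -0.0524, 0.2073]
tool_rot: [0.75, 0.661, -0.001, -0.001]
ft_force: [-0.5, -0.2, -0.1]
grip_width: 0.0557
grasp_force: 0.0
```

Run:
```python
from h import *
p,d,P=cam("scene");np.save("s1.npy",P)
a=cv2.resize(p[130:230,290:410],None,fx=5,fy=5,interpolation=cv2.INTER_CUBIC)
cv2.imwrite("pics/s1.png",a);o=get_obs();print(o["eef_pos"],o["ft_force"],o["grip_width"])
```

```text
[ 0.48788694 -0.05249148  0.20885224] [ 0.58591458 -0.09474541  0.33198809] 0.055243760621596534
```

View pics/s1.png

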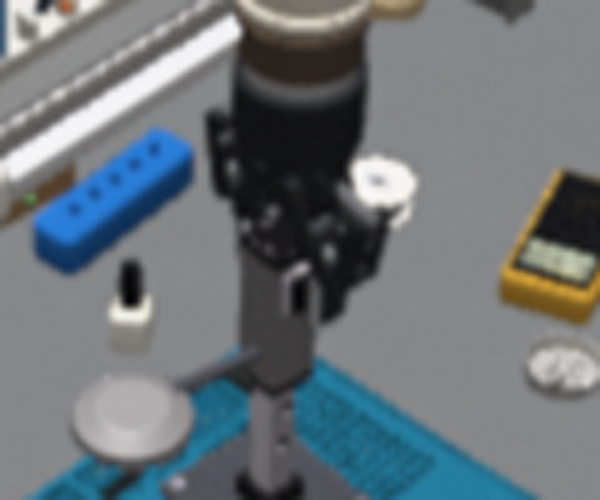

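The fingers straddle the tube, with the right finger in front of the button (crop (335,290)). Centring: +3 mm x, +4 mm y, then closing in steps.

>>> {"name": "apply_moves", "arguments": {"targets": [[[0.07,0.1,-0.05,0,0.3],[0,0,0,0,0.2],[0,0,0,0,0.2],[0,0,0,0,0.2]]]}}

```text
clock: 2.37
eef_pos: [0.4914, -0.0482, 0.2073]
tool_rot: [0.75, 0.661, 0.001, 0.001]
ft_force: [0.2, 0.7, -0.7]
grip_width: 0.0509
grasp_force: 0.0
```

>>> {"name": "apply_moves", "arguments": {"targets": [[[0,0,0,0,0.13],[0,0,0,0,0.13],[0,0,0,0,0.13]]]}}

```text
clock: 2.62
eef_pos: [0.4905, -0.0482, 0.2065]
tool_rot: [0.75, 0.661, -0.0, -0.0]
ft_force: [-1.9, -0.4, 0.9]
grip_width: 0.0483
grasp_force: 0.9
```

>>> {"name": "apply_moves", "arguments": {"targets": [[[0,0,0,0,0.07],[0,0,0,0,0.07],[0,0,0,0,0.07]]]}}

```text
clock: 2.87
eef_pos: [0.49, -0.0482, 0.2062]
tool_rot: [0.75, 0.661, -0.001, -0.001]
ft_force: [-4.8, 0.1, 2.9]
grip_width: 0.0456
grasp_force: 2.3
```

Button-side contact at about 48 mm, as predicted. Closing fully, easing up slightly to offset the pads' forward swing.

>>> {"name": "apply_moves", "arguments": {"targets": [[[0,0,0.015,0,0.0],[0,0,0.015,0,0.0],[0,0,0,0,-0.06],[0,0,0,0,-0.06]]]}}

```text
clock: 3.2
eef_pos: [0.4893, -0.0481, 0.2067]
tool_rot: [0.75, 0.661, -0.001, -0.001]
ft_force: [-6.6, 0.7, 0.9]
grip_width: 0.0402
grasp_force: 3.1
```

>>> {"name": "apply_moves", "arguments": {"targets": [[[0,0,0.02,0,-0.12],[0,0,0,0,-0.12],[0,0,0,0,-0.12]]]}}

```text
clock: 3.45
eef_pos: [0.4904, -0.0483, 0.2071]
tool_rot: [0.75, 0.661, -0.001, -0.001]
ft_force: [-0.2, -0.6, -8.8]
grip_width: 0.0375
grasp_force: 7.2
```

Both pads are in contact and the width of 37.5 mm means the button is in. Taking up the upward pull and starting to lower.

>>> {"name": "apply_moves", "arguments": {"targets": [[[0,0,-0.02,0,-0.2],[0,0,0,0,-0.2],[0,0,-0.02,0,-0.2],[0,0,-0.02,0,-0.2],[0,0,-0.02,0,-0.2]]]}}

```text
clock: 3.87
eef_pos: [0.4913, -0.0483, 0.2062]
tool_rot: [0.75, 0.661, 0.001, 0.001]
ft_force: [0.8, 0.0, 4.2]
grip_width: 0.0352
grasp_force: 61.1
```

>>> {"name": "apply_moves", "arguments": {"targets": [[[0,0,-0.03,0,-0.2],[0,0,-0.03,0,-0.2]]]}}

```text
clock: 4.03
eef_pos: [0.4912, -0.0483, 0.2033]
tool_rot: [0.75, 0.661, 0.001, 0.001]
ft_force: [1.2, -0.1, 2.8]
grip_width: 0.0354
grasp_force: 61.1
```

Sliding with about 3 N. Continuing to about 18 mm total.

>>> {"name": "apply_moves", "arguments": {"targets": [[[0,0,-0.05,0,-0.2],[0,0,-0.05,0,-0.2],[0,0,-0.05,0,-0.2],[0,0,-0.05,0,-0.2],[0,0,-0.05,0,-0.2],[0,0,-0.05,0,-0.2],[0,0,-0.05,0,-0.2],[0,0,0,0,-0.2]]]}}

```text
clock: 4.7
eef_pos: [0.4912, -0.0483, 0.1883]
tool_rot: [0.75, 0.661, 0.0, 0.0]
ft_force: [5.2, -1.2, -0.0]
grip_width: 0.0353
grasp_force: 60.6
```

>>> {"name": "apply_moves", "arguments": {"targets": [[[0,0,0,0,-0.1],[0,0,0,0,0.0],[0,0,0,0,0.1],[0,0,0,0,0.2],[0,0,0,0,0.4],[0,0,0,0,0.6],[0,0,0,0,0.6]]]}}

```text
clock: 5.28
eef_pos: [0.4907, -0.0482, 0.1888]
tool_rot: [0.75, 0.661, 0.0, 0.0]
ft_force: [-0.5, 0.4, 0.7]
grip_width: 0.0685
grasp_force: 0.0
```

Run:
```python
from h import *
p,d,P=cam("scene")
a=cv2.resize(p[130:230,290:410],None,fx=5,fy=5,interpolation=cv2.INTER_CUBIC)
cv2.imwrite("pics/s2.png",a);o=get_obs();print(o["eef_pos"],o["ft_force"],o["grip_width"])
```

```text
[ 0.49072435 -0.04825418  0.18876286] [0.60501004 0.4307861  0.44045269] 0.06820016487457978
```

View pics/s2.png

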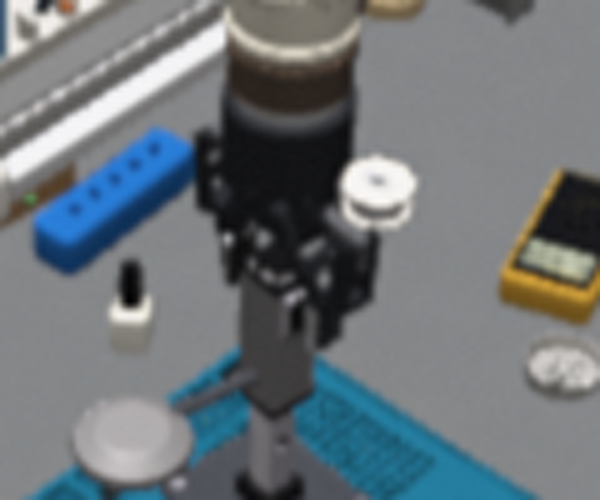

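The tube went down about 18 mm (the head dropped from row 420 to 437) and the fingers are off it. Now I rise, shut the gripper and push gently on the cap so the pin rides to the next hole.

>>> {"name": "apply_moves", "arguments": {"targets": [[[0,0,0.6,0,0.6],[0,0,0.8,0,0.6],[0.04,0,0.6,0,0],[0,0,0,0,-1],[0,0,0,0,-1],[0,0,0,0,-1],[0,0,0,0,-1],[0,0,0,0,-1]]]}}

```text
clock: 6.0
eef_pos: [0.4915, -0.0482, 0.2673]
tool_rot: [0.75, 0.661, -0.001, -0.001]
ft_force: [0.2, 0.5, 0.0]
grip_width: -0.0001
grasp_force: 0.0
```

>>> {"name": "apply_moves", "arguments": {"targets": [[[0,0,-0.3,0,-1],[0,0,-0.3,0,-1],[0,0,-0.1,0,-1],[0,0,0,0,-1]]]}}

```text
clock: 6.33
eef_pos: [0.491, -0.0481, 0.2388]
tool_rot: [0.75, 0.661, -0.001, -0.002]
ft_force: [0.0, -0.4, 0.3]
grip_width: 0.0001
grasp_force: 0.0
```

>>> {"name": "apply_moves", "arguments": {"targets": [[[0,0,-0.025,0,-1],[0,0,-0.025,0,-1]]]}}

```text
clock: 6.5
eef_pos: [0.4926, -0.0483, 0.239]
tool_rot: [0.75, 0.661, 0.0, 0.0]
ft_force: [0.4, 0.7, 0.3]
grip_width: -0.0001
grasp_force: 0.0
```

>>> {"name": "apply_moves", "arguments": {"targets": [[[0,0,-0.025,0,-1],[0,0,-0.025,0,-1]]]}}

```text
clock: 6.67
eef_pos: [0.4926, -0.0483, 0.2371]
tool_rot: [0.75, 0.661, 0.0, 0.0]
ft_force: [-0.4, -0.3, -0.1]
grip_width: -0.0001
grasp_force: 0.0
```

>>> {"name": "apply_moves", "arguments": {"targets": [[[0,0,-0.025,0,-1],[0,0,-0.025,0,-1]]]}}

```text
clock: 6.83
eef_pos: [0.4926, -0.0483, 0.2356]
tool_rot: [0.75, 0.661, 0.0, 0.0]
ft_force: [-1.5, 0.8, 7.3]
grip_width: 0.0004
grasp_force: 3.9
```

>>> {"name": "apply_moves", "arguments": {"targets": [[[0,0,-0.025,0,-1],[0,0,-0.025,0,-1]]]}}

```text
clock: 7.0
eef_pos: [0.4926, -0.0483, 0.2342]
tool_rot: [0.75, 0.661, 0.001, 0.001]
ft_force: [-3.3, 0.1, 8.4]
grip_width: -0.0002
grasp_force: 3.9
```

Contact at about 0.2365; sliding at 7–8 N. The click is expected at a TCP z between 0.228 and 0.208.

>>> {"name": "apply_moves", "arguments": {"targets": [[[0,0,-0.025,0,-1],[0,0,-0.025,0,-1],[0,0,-0.025,0,-1]]]}}

```text
clock: 7.25
eef_pos: [0.4926, -0.0483, 0.2313]
tool_rot: [0.75, 0.661, 0.001, 0.001]
ft_force: [-2.1, -0.4, 9.1]
grip_width: 0.0002
grasp_force: 3.9
```

>>> {"name": "apply_moves", "arguments": {"targets": [[[0,0,-0.025,0,-1],[0,0,-0.025,0,-1]]]}}

```text
clock: 7.42
eef_pos: [0.4925, -0.0483, 0.2293]
tool_rot: [0.75, 0.661, 0.001, 0.001]
ft_force: [-2.2, 0.5, 8.0]
grip_width: 0.0002
grasp_force: 3.9
```

>>> {"name": "apply_moves", "arguments": {"targets": [[[0,0,-0.025,0,-1]]]}}

```text
clock: 7.5
eef_pos: [0.4926, -0.0483, 0.2283]
tool_rot: [0.75, 0.661, 0.001, 0.001]
ft_force: [-2.0, -0.1, 8.2]
grip_width: -0.0002
grasp_force: 3.9
```

>>> {"name": "apply_moves", "arguments": {"targets": [[[0,0,-0.025,0,-1]]]}}

```text
clock: 7.58
eef_pos: [0.4925, -0.0483, 0.2273]
tool_rot: [0.75, 0.661, 0.001, 0.001]
ft_force: [-2.2, 0.1, 8.0]
grip_width: 0.0003
grasp_force: 3.9
```

>>> {"name": "apply_moves", "arguments": {"targets": [[[0,0,-0.02,0,-1],[0,0,-0.015,0,-1]]]}}

```text
clock: 7.75
eef_pos: [0.4926, -0.0483, 0.2259]
tool_rot: [0.75, 0.661, 0.001, 0.001]
ft_force: [-2.9, 0.9, 8.2]
grip_width: -0.0
grasp_force: 3.9
```

>>> {"name": "apply_moves", "arguments": {"targets": [[[0,0,-0.02,0,-1],[0,0,-0.015,0,-1]]]}}

```text
clock: 7.92
eef_pos: [0.4926, -0.0483, 0.2245]
tool_rot: [0.75, 0.661, 0.001, 0.001]
ft_force: [-1.5, 1.2, 8.2]
grip_width: -0.0001
grasp_force: 3.9
```

>>> {"name": "apply_moves", "arguments": {"targets": [[[0,0,-0.02,0,-1],[0,0,-0.015,0,-1]]]}}

```text
clock: 8.08
eef_pos: [0.4926, -0.0483, 0.2231]
tool_rot: [0.75, 0.661, 0.001, 0.001]
ft_force: [-2.4, -0.1, 7.3]
grip_width: -0.0001
grasp_force: 3.9
```

>>> {"name": "apply_moves", "arguments": {"targets": [[[0,0,-0.02,0,-1],[0,0,-0.015,0,-1]]]}}

```text
clock: 8.25
eef_pos: [0.4925, -0.0483, 0.2217]
tool_rot: [0.75, 0.661, 0.001, 0.001]
ft_force: [-2.7, 0.1, 7.8]
grip_width: 0.0002
grasp_force: 3.9
```

>>> {"name": "apply_moves", "arguments": {"targets": [[[0,0,-0.02,0,-1],[0,0,-0.015,0,-1]]]}}

```text
clock: 8.42
eef_pos: [0.4925, -0.0483, 0.2203]
tool_rot: [0.75, 0.661, 0.001, 0.001]
ft_force: [-2.3, -0.1, 8.1]
grip_width: 0.0001
grasp_force: 3.9
```

>>> {"name": "apply_moves", "arguments": {"targets": [[[0,0,-0.02,0,-1],[0,0,-0.015,0,-1]]]}}

```text
clock: 8.58
eef_pos: [0.4926, -0.0483, 0.2189]
tool_rot: [0.75, 0.661, 0.001, 0.001]
ft_force: [-3.0, 0.3, 7.3]
grip_width: 0.0001
grasp_force: 3.8
```

>>> {"name": "apply_moves", "arguments": {"targets": [[[0,0,-0.02,0,-1],[0,0,-0.015,0,-1]]]}}

```text
clock: 8.75
eef_pos: [0.4926, -0.0483, 0.2175]
tool_rot: [0.75, 0.661, 0.001, 0.001]
ft_force: [-2.4, 0.4, 7.2]
grip_width: 0.0001
grasp_force: 3.9
```

>>> {"name": "apply_moves", "arguments": {"targets": [[[0,0,-0.02,0,-1],[0,0,-0.015,0,-1]]]}}

```text
clock: 8.92
eef_pos: [0.4925, -0.0483, 0.2161]
tool_rot: [0.75, 0.661, 0.001, 0.001]
ft_force: [-2.4, -0.1, 7.5]
grip_width: -0.0003
grasp_force: 3.9
```

>>> {"name": "apply_moves", "arguments": {"targets": [[[0,0,-0.02,0,-1],[0,0,-0.015,0,-1]]]}}

```text
clock: 9.08
eef_pos: [0.4925, -0.0483, 0.2146]
tool_rot: [0.75, 0.661, 0.001, 0.001]
ft_force: [-2.0, 0.7, 7.3]
grip_width: -0.0002
grasp_force: 3.5
```

>>> {"name": "apply_moves", "arguments": {"targets": [[[0,0,-0.02,0,-1],[0,0,-0.015,0,-1]]]}}

```text
clock: 9.25
eef_pos: [0.4926, -0.0483, 0.2129]
tool_rot: [0.75, 0.661, 0.001, 0.001]
ft_force: [-1.0, -1.0, 3.9]
grip_width: 0.0004
grasp_force: 1.8
```

Force dropped to 3.9 N, so the pin has probably dropped into the hole. One small step to confirm the stop.

>>> {"name": "apply_moves", "arguments": {"targets": [[[0,0,-0.015,0,-1],[0,0,0,0,-1]]]}}

```text
clock: 9.42
eef_pos: [0.4926, -0.0482, 0.2115]
tool_rot: [0.75, 0.661, 0.0, 0.0]
ft_force: [-0.4, -0.1, 4.5]
grip_width: 0.0001
grasp_force: 2.3
```

>>> {"name": "apply_moves", "arguments": {"targets": [[[0,0,-0.01,0,-1],[0,0,0,0,-1]]]}}

```text
clock: 9.58
eef_pos: [0.4926, -0.0483, 0.2114]
tool_rot: [0.75, 0.661, 0.0, 0.0]
ft_force: [-0.7, -0.5, 6.1]
grip_width: 0.0003
grasp_force: 3.1
```

>>> {"name": "apply_moves", "arguments": {"targets": [[[0,0,-0.01,0,-1],[0,0,0,0,-1]]]}}

```text
clock: 9.75
eef_pos: [0.4926, -0.0483, 0.2113]
tool_rot: [0.75, 0.661, 0.0, 0.0]
ft_force: [-2.8, 0.1, 7.3]
grip_width: -0.0001
grasp_force: 4.0
```

The tube has stopped moving and the force is rising, so it's latched. Lifting off and moving clear to check the button.

>>> {"name": "apply_moves", "arguments": {"targets": [[[0,0,0.1,0,-1],[0,0,0.7,0,-1],[0,0,0.9,0,-1],[0,0,0.9,0,-1],[0,-0.9,0,0,-1],[0,-0.9,0,0,-1],[0,-0.9,0,0,-1],[0,0,0,0,-1]]]}}

```text
clock: 10.42
eef_pos: [0.4922, -0.1614, 0.3136]
tool_rot: [0.752, 0.659, -0.001, 0.001]
ft_force: [0.4, -0.0, 0.9]
grip_width: -0.0003
grasp_force: 0.0
```

Run:
```python
from h import *
ps=[];D=[]
p,d,P=cam("scene")
for n,(r,c) in dict(scene=((203,225),(302,331))).items():pass
p0=cv2.imread("pics/scene0.png")
f=lambda q:cv2.resize(q[165:245,300:370],None,fx=5.6,fy=6.5,interpolation=cv2.INTER_CUBIC)
cv2.imwrite("pics/cmp.png",np.hstack([f(p0),f(p)]))
t,_,Q=cam("top")
for n,A,w in(("scene",P,(160,240,290,370)),("top",Q,(195,245,305,375))):
    X=A[w[0]:w[1],w[2]:w[3]].reshape(-1,3)
    h=X[(abs(X[:,0]-.503)<.03)&(abs(X[:,1]-.063)<.03)&(X[:,2]>.05)];c=X[(abs(X[:,0]-.49)<.03)&(abs(X[:,1]+.048)<.03)&(X[:,2]>.16)]
    print(n,"head z",np.median(h[:,2]),"cap",np.percentile(c[:,2],90))
    Y=np.load(n+"0.npy")[w[0]:w[1],w[2]:w[3]].reshape(-1,3)
    h=Y[(abs(Y[:,0]-.503)<.03)&(abs(Y[:,1]-.063)<.03)&(Y[:,2]>.05)];c=Y[(abs(Y[:,0]-.49)<.03)&(abs(Y[:,1]+.048)<.03)&(Y[:,2]>.16)]
    print("  before",np.median(h[:,2]),np.percentile(c[:,2],90))
```

```text
scene head z 0.12712813012898916 cap 0.19967931453930515
  before 0.17063160383642573 0.24285434399284117
top head z 0.1221753382757429 cap 0.19674577912590885
  before 0.16618034457764308 0.2397339550657879
```

View pics/cmp.png

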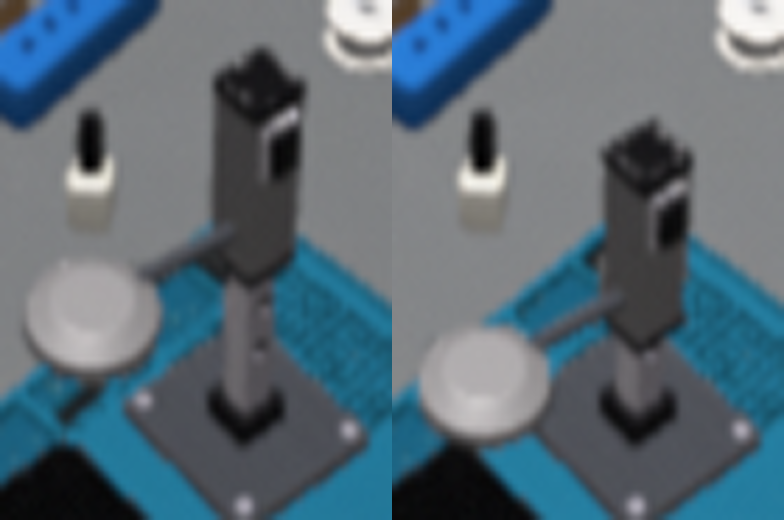

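Before/after: the lamp is about 43 mm lower, within 27–46 mm for the next hole. The button at (668,222) stands out as it did at the start (285,150), and the gripper is clear. Handing in.

```bash
python3 -c "
from workcell import order;print(order.job_done())"
```

```text
the job is handed in; nothing more can be done
None
```

The lamp is about 43 mm lower and the job is handed in: the push force dropped and the tube then stopped, as when the pin clicks into the next hole, the button looks out again, the gripper is clear, and I moved nothing else.

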